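# Clamp the load cell with the recessed nut

## Task

Clamp the load cell in its stand: take the T-handled wrench that fits the square nut at the bottom of the stand's deep bore, feel it fully home over the nut without forcing it, and tighten clockwise until the jaw has met the cell and the turning moment has climbed about 0.25 N m above its free-running level, so that the cell is held firmly but not overloaded. Then draw the wrench out and stand it back, upright and all the way down, in its hole in the wooden block, leaving the other things alone.

Things in the scene. Friction and masses are not known exactly. Their poses are not given: they have to be found in the camera images.
- stand: Aluminium clamp stand, fixed to the desk; base plate 96 x 186 x 12 mm, origin under its centre, z up. At local y -56 mm the screw tower: 66 mm square block, round tube above, top 112 mm over the desk, deep bore down its middle. Fixed jaw at the +y end (face at y +42 mm). The load cell stands between on the plate; a sliding jaw comes out of the tower towards +y.
- bore_mouth (a point): Centre of the bore's mouth, on top of the tower, 112 mm above the desk; z up the bore's axis. Bore 43 mm across, flared to 50 mm in the top 10 mm, 80 mm deep.
- bore_floor (a point): Centre of the washer at the bore's bottom, 80 mm below the mouth. On it sits the steel square nut, 20 mm across flats, 16 mm high, top 5 mm tapered round. The square's angle is unknown, new each time. A wrench turned wrong stops about 10 to 11 mm above the washer; within about 7 degrees (repeats every 90) it drops over the nut until its foot rests on the washer: fully home.
- jaw: Sliding jaw, 56 x 34 mm face, origin at mid-face; moves along the stand's +y, 6 mm per rad of nut turned clockwise (from above). The nut drags at 0.45 N m, stays where left. At first 3 to 5 mm are free (0.5 to 0.83 rad); then disc springs add 20 N per mm (0.25 N m more is about 42 N; 85 N overloads). When turning pauses, part of the moment relaxes: judge by the rise, not the absolute value.
- load_cell: Load cell, a 46 x 60 x 42 mm block with a blue edge and a stud on top (54 mm with it), 0.24 kg, loose between the jaws; origin under its middle. Its 46 mm are pinched.
- wrench: The larger T-handled wrench, steel, 180 mm, 0.27 to 0.39 kg; fits the nut; stands in one of the block's holes. Origin at the centre of its foot, z up the shank. Square mouth 22.6 mm across flats inside, 39 mm over the outer corners, 26 mm deep, flats to +-x and +-y; shank 18 mm. Black flat-sided hub 152 to 180 mm above the foot: 34 along x, 18 along y (grip here); bar along x, 126 mm.
- wrench_grip (a point): Centre of the larger wrench's hub, 166 mm above its foot; axes as the wrench.
- wrench_foot (a point): Centre of the larger wrench's foot (mouth end).
- small_wrench: A smaller wrench of the same build, stubby, 120 mm long, shank 12 mm, square mouth 16 mm across flats, too small for the nut. Stands in the block's other hole; leave it.
- wrench_block: Wooden block 76 x 210 x 55 mm (fixed), origin under its centre; two round holes 43 mm across and 43 mm deep (floor 12 mm above the desk), at local y -65 and +65 mm, 3 mm chamfer at the mouths. The two wrenches stand in them, which in which varies.
- wrench_block_hole0 (a point): Centre of the mouth of the hole at the block's -y end, 55 mm above the desk.
- wrench_block_hole1 (a point): Centre of the mouth of the hole at the block's +y end, 55 mm above the desk.
- mug: Purple mug, bystander.
- weight_0: Brass weight 26 mm across, bystander.
- weight_1: Smaller brass weight, bystander.
- tape_black: Roll of black tape, bystander.
- marker: Marker pen lying in front of the case, bystander.
Mind the look-alikes: they are no part of the job. Leave any purple look-alike of the load_cell alone.

How it is judged:
On the way, in this order (a step that is already met when the one before it is completed fails the run):
1. the larger wrench is fully home over the nut at the bottom of the bore (z of wrench_foot in the frame of bore_mouth below -0.0765 m and horizontal distance between wrench_foot and bore_mouth below 0.003 m), for 0.1 s.
2. the nut is tightened with it: the jaw presses the load cell with 15 N or more (contact force between jaw and load_cell above 15 N and z of wrench_foot in the frame of bore_mouth below -0.0745 m), for 0.2 s.
At the end, for the whole second after the job is handed in: Jaw presses the load cell with 15 to 70 N (moment 0.09 to 0.42 N m above the free drag), cell level within 0.06 rad; the larger wrench stands in a hole of the wooden block, within 0.1 rad of upright, foot below 17 mm height and within 8 mm of the hole's centre, at rest (contact force between jaw and load_cell between 15 and 70 N and angle between load_cell's own z axis and vertical below 0.06 rad and (horizontal distance between wrench_foot and wrench_block_hole0 below 0.008 m or horizontal distance between wrench_foot and wrench_block_hole1 below 0.008 m) and height (world z) of wrench_foot below 0.017 m and angle between wrench's own z axis and vertical below 0.1 rad and linear speed of wrench below 0.02 m/s); the robot touches nothing.
It fails at once if the load cell is overloaded (more than 85 N between jaw and cell) (contact force between jaw and load_cell above 85 N).
It fails at once if the wrench is forced: pressed or turned against the nut or stand with more than 50 N while not yet home (contact force between wrench and stand above 50 N and z of wrench_foot in the frame of bore_mouth above -0.075 m).
It fails at once if the load cell is lifted or knocked out of its place (distance of load_cell from where it was at the start of the episode above 0.02 m).
It fails at once if the smaller wrench is disturbed (distance of small_wrench from where it was at the start of the episode above 0.02 m or angle between small_wrench's own z axis and vertical above 0.2 rad).
It fails at once if a bystander is knocked (moved more than 30 mm) (distance of any of mug, weight_0, weight_1, tape_black, marker from where it was at the start of the episode above 0.03 m).
It also fails if it takes over 70 s, if anything falls off the work surface, if the arm or the gripper's body presses on something with over 40 N, if the wrist force passes 120 N, or if a joint passes its speed limit or range.

## Robot

A 7-joint arm with a two-finger parallel gripper is mounted at the origin on a cart in front of the work surface, level with it; the furniture and walls round the work are solid. World frame = base frame: x ahead of the robot, y to its left, z up, the work surface at z = 0. Lengths are in m, angles in rad, forces in N, time in s.
With the tool pointing down it reaches from about 0.4 to 0.875 m from the base axis. Payload 4.4 kg.
Tool frame: the origin (TCP) lies midway between the tips of the shut fingers; the grasp point (between the pads) lies 19 mm behind it; z points along the fingers, y is the line along which they close (so a half turn about z gives the same grasp; the last joint's range is limited). The gripper opens to 85 mm and grips with 20 to 120 N. Pads are 22 mm wide; open, the fingers measure 114 mm over their backs; the gripper's body (76 mm by 85 mm) begins 54 mm behind the grasp point. The pads swing forward as they close: fully open they stand 13 mm farther back than shut.
Start: joints at [-1.231, 0.628, 0.038, 1.517, -0.027, 0.996, -0.02], TCP at [0.257, 0.597, 0.231] pointing down, gripper open.
Joint ranges: [-3.06, 3.06], [-0.37, 2.12], [-1.25, 1.32], [0.18, 2.47], [-1.1, 4.24], [0.23, 1.98], [-2.94, 2.94]. Speed limits (rad/s): [2.57, 2.57, 3.14, 3.14, 3.14, 3.14, 3.14].

## Interface

Orientations are given as a unit quaternion [w, x, y, z].
In Python, from rig import status, grab_frame, job, nets gives the robot as it stands.
- The arm moves only by the shell command python3 -m inch [FORCE], which reads ROWS from standard input. ROWS is a JSON list of rows, 1 to 8 of them, each of 5 numbers: dx, dy, dz in normalised numbers (1 is 0.75 m), then a turn about the tool's z in fractions of the full range, 1 being pi/2 rad, then the finger opening in m; each row is the pose to reach, as a shift and turn from the pose commanded when the command began, along the tool's axes at that moment; what a row does not reach only later rows make up. A row lasts 1/8 s, in which the tool goes at most 0.0625 m and 0.188 rad, less where a joint would pass 70% of its speed; a pose out of reach is approached as far as the arm can. The fingers move at their own pace and stop on an object; FORCE is the grip in N (left out, the last holds). Time passes only in rows, so rows that do not move let the fingers close. It prints the time, the measured TCP pose, the force, the opening and the grip force at its end. No shift or turn number may pass 1 either way. Input that does not fit is refused with a message, and nothing moves.
- status.observe(): the state, without advancing time (a new reading comes with each control period).
- grab_frame(name): name is "scene" or "top" or "wrist"; returns a dict with "image" (480x640x3 uint8, blue, green, red), "range_z" (480x640 float32, m along the optical axis (not along the pixel's ray), 0 where there is no reading), "mtx" (3x3 intrinsics, pixels), "D" ([k1, k2, p1, p2, k3] as OpenCV has them; the pictures are not rectified), "world_from_camera" (4x4, takes a point from camera to world coordinates). Camera axes: x right, y up, looking along -z (the intrinsics and any distortion apply to the point x, -y, -z); pixel columns grow to the right and rows downward; lengths in m; the calibration is good to about 2 mm. A picture is of the moment at which its call begins.
- job.sign_off(): hands the job in; it is judged then, once.
Trained networks look in the newest picture that a camera, given by its name, has taken for a name from the list of things; names that differ only in an ending like _2 or _b are one class to them, and where a whole thing is asked for, a point or a joint stands for the part that bears it (a point fixed in the world has none). Each returns a list of dicts, best first, with "conf" (0 to 1); they miss things now and then, are a little off and sometimes report something else, mostly with a low value. They report only what shows in the picture. A call takes as long as a camera call. They do not tell look-alikes from the thing itself.
- nets.regions_of(name, camera): "pixels" (480x640 bool, what is visible of it) and "box" ([centre column, centre row, width, height] in pixels, round what is visible of it).
- nets.landmark_of(name, camera): "xy" ([column, row] in pixels: a listed point, or the origin of a listed thing).
The state is a dict: "time_s": time; "joints": joint angles; "qd": joint speeds; "tau": joint torques, N m; "eef_pos": TCP position; "eef_rot": TCP orientation; "force": force on the tool from outside, world axes, zero at the start; "ft_torque": the same for the moment, N m; "grip_width": finger opening in m; "grip_force": force on a finger pad.
Only numpy, scipy, OpenCV 4.12 (cv2) and the standard library are available. Lean on these libraries where they do the work, as an engineer would, in place of code of your own. Each camera call takes 0.05 s, during which the arm holds its last target. There are 200 camera calls.

## Working session

There is one attempt and no reset: what is moved stays moved. The work goes in short steps, Python scripts to look and compute and a shell command to move; the robot and the scene stay as the last step left them, time stands still between calls to the robot, and variables do not carry over. Pictures are saved under pics/ and viewed, at most 10 in all, crops included, and the job is handed in when it is done.

```bash
ls; mkdir -p pics
cat > h.py <<'E'
import numpy as np, cv2
from rig import status, grab_frame, job, nets
def ray(f,px):
    p=cv2.undistortPoints(np.array([[px]],float),f["mtx"],np.array(f["D"],float))[0,0]
    T=np.array(f["world_from_camera"]); d=T[:3,:3]@np.array([p[0],-p[1],-1.]); return T[:3,3],d
def atz(f,px,z):
    o,d=ray(f,px); return o+d*(z-o[2])/d[2]
def atdepth(f,px):
    c,r=int(round(px[0])),int(round(px[1])); w=f["range_z"][r-2:r+3,c-2:c+3]; w=w[w>0]
    o,d=ray(f,px); return o+d*np.median(w) if len(w) else None
def tri(obs):
    A=np.zeros((3,3));b=np.zeros(3)
    for o,d in obs:
        d=d/np.linalg.norm(d);P=np.eye(3)-np.outer(d,d);A+=P;b+=P@o
    x=np.linalg.solve(A,b); return x
E
python3 - <<'E'
from h import *
np.set_printoptions(precision=4,suppress=True)
s=status.observe(); print({k:np.round(v,3) for k,v in s.items()})
ob={}
for c in ("scene","top"):
    f=grab_frame(c); cv2.imwrite(f"pics/{c}0.png",f["image"])
    for n in ("wrench_grip","wrench_foot","bore_mouth","wrench_block_hole0","wrench_block_hole1","stand","load_cell","small_wrench","wrench_block","jaw","mug","weight_0"):
        for i,x in enumerate(nets.landmark_of(n,c)[:3]):
            print(c,n,np.round(x["conf"],2),np.round(x["xy"]),atdepth(f,x["xy"]))
            if i==0: ob.setdefault(n,[]).append(ray(f,x["xy"]))
for n,o in ob.items():
    if len(o)>1: print(n,tri(o))
E
```

```text
pics
{'time_s': np.float64(0.0), 'joints': array([-1.231,  0.629,  0.038,  1.518, -0.027,  0.996, -0.02 ]), 'qd': array([-0.001, -0.001,  0.001,  0.001, -0.   ,  0.   , -0.   ]), 'tau': array([  0.   , -56.341,   1.227, -19.344,   0.011,   0.011,  -0.   ]), 'eef_pos': array([0.256, 0.597, 0.23 ]), 'eef_rot': array([-0.   ,  0.202,  0.979, -0.001]), 'force': array([-0.497, -0.373,  0.015]), 'ft_torque': array([ 0.04 ,  0.071, -0.024]), 'grip_force': np.float64(0.0), 'grip_width': np.float64(0.086)}
scene wrench_grip 0.75 [380. 289.] [ 0.4876 -0.2818  0.1858]
scene wrench_grip 0.62 [288. 218.] [0.6711 0.4296 0.0156]
scene wrench_foot 0.71 [378. 367.] [ 0.4699 -0.3108  0.0539]
scene wrench_foot 0.43 [277. 297.] [0.4463 0.0409 0.0112]
scene bore_mouth 0.88 [250. 214.] [0.5093 0.3311 0.0981]
scene bore_mouth 0.64 [380. 348.] [ 0.4953 -0.2808  0.0636]
scene bore_mouth 0.25 [302. 226.] [0.688 0.375 0.004]
scene wrench_block_hole0 0.88 [341. 312.] [ 0.4976 -0.1487  0.0633]
scene wrench_block_hole0 0.85 [381. 347.] [ 0.4954 -0.2811  0.0659]
scene wrench_block_hole1 0.88 [341. 312.] [ 0.4976 -
[... 1344 characters left out ...]
  0.0492]
top wrench_block 0.58 [413. 269.] [ 0.4968 -0.2015  0.0537]
top wrench_block 0.37 [440. 270.] [ 0.4957 -0.2688  0.0684]
top jaw 0.38 [176. 203.] [ 0.671   0.4537 -0.0015]
top mug 0.58 [244. 202.] [0.6743 0.2575 0.0285]
top weight_0 0.54 [215. 195.] [0.6918 0.3409 0.0199]
top weight_0 0.4 [204. 202.] [0.6765 0.3765 0.0017]
wrench_foot [ 0.5011 -0.2716  0.0121]
bore_mouth [0.5116 0.312  0.1051]
wrench_block_hole0 [ 0.4999 -0.1416  0.0581]
wrench_block_hole1 [ 0.4999 -0.1416  0.0581]
stand [ 0.6612  0.3543 -0.3259]
load_cell [ 0.389   0.4009 -0.0012]
small_wrench [ 0.5001 -0.1459  0.0144]
wrench_block [ 0.5008 -0.2121  0.0028]
mug [0.6863 0.2583 0.0042]
weight_0 [0.6854 0.3441 0.0184]
```

View pics/scene0.png

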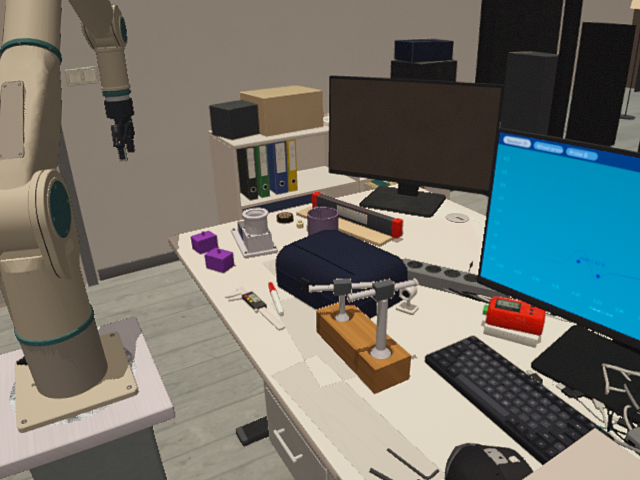

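View pics/top0.png

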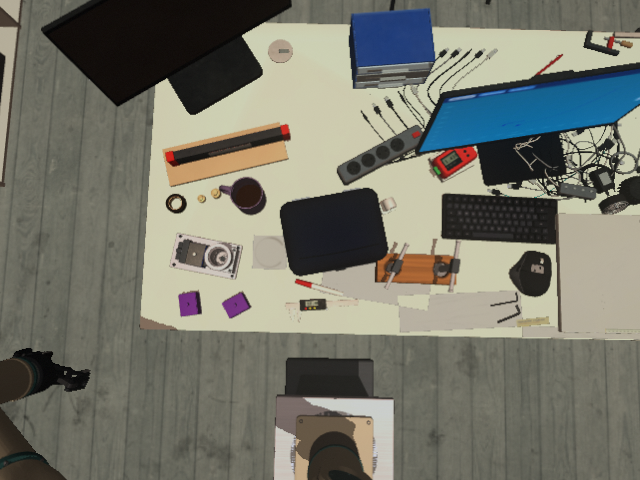

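```bash
cat >> h.py <<'E'
from scipy.spatial.transform import Rotation as Ro
np.set_printoptions(precision=4,suppress=True)
def R(): return Ro.from_quat(status.observe()["eef_rot"],scalar_first=True).as_matrix()
def go(p,ydir=None):
    s=status.observe();M=R(); d=M.T@(np.array(p)-s["eef_pos"]); t=0
    if ydir is not None:
        l=M.T@np.array(ydir); t=np.arctan2(-l[0],l[1]); t=(t+np.pi/2)%np.pi-np.pi/2
    print("row",d,"turn",t,"j7",s["joints"][6])
def cloud(f):
    h,w=f["range_z"].shape; u,v=np.meshgrid(np.arange(w),np.arange(h))
    p=cv2.undistortPoints(np.stack([u.ravel(),v.ravel()],1)[:,None].astype(float),f["mtx"],np.array(f["D"],float))[:,0]
    T=np.array(f["world_from_camera"]); z=f["range_z"].ravel()[:,None]
    P=np.hstack([p[:,:1],-p[:,1:],-np.ones((len(p),1))])*z@T[:3,:3].T+T[:3,3]; P[z[:,0]<=0]=np.nan
    return P.reshape(h,w,3)
E
python3 - <<'E'
from h import *
f=grab_frame("wrist"); s=status.observe(); M=R(); T=np.array(f["world_from_camera"])
print("cam in tool",M.T@(T[:3,3]-s["eef_pos"]),"\n",M.T@T[:3,:3],"\n",f["mtx"])
for c in("top","scene"):
    f=grab_frame(c); P=cloud(f).reshape(-1,3)
    P=P[~np.isnan(P).any(1)]
    for n,cx,cy,lo,hi in(("big",.5,-.27,.15,.2),("small",.5,-.142,.1,.145),("stand",.515,.315,.105,.118)):
        q=P[(abs(P[:,0]-cx)<.1)&(abs(P[:,1]-cy)<.065)&(P[:,2]>lo)&(P[:,2]<hi)]
        if len(q)>3:
            e=np.linalg.eigh(np.cov(q[:,:2].T)); print(c,n,len(q),q.mean(0),q.min(0),q.max(0),e[1][:,1],np.sqrt(e[0]))
a=cv2.imread("pics/scene0.png")[265:395,300:430]; b=cv2.imread("pics/top0.png")[225:300,365:475]
cv2.imwrite("pics/crop1.png",np.hstack([cv2.resize(a,(400,400),interpolation=2),cv2.resize(b,(400,400),interpolation=2)]))
E
```

```text
cam in tool [ 0.0803 -0.0011 -0.1418] 
 [[-0.0003  0.9493  0.3145]
 [ 1.      0.0002  0.0003]
 [ 0.0002  0.3145 -0.9493]] 
 [[425.1538   0.     320.6934]
 [  0.     425.1538 240.6569]
 [  0.       0.       1.    ]]
top big 328 [ 0.4981 -0.2742  0.1835] [ 0.4367 -0.2895  0.151 ] [ 0.5616 -0.2603  0.1974] [-0.9888  0.1494] [0.0046 0.0321]
top small 531 [ 0.5339 -0.1189  0.1151] [ 0.4417 -0.1776  0.1   ] [ 0.6    -0.077   0.1351] [-0.8699 -0.4932] [0.022  0.0473]
top stand 290 [0.5137 0.3058 0.1103] [0.4795 0.2716 0.1051] [0.5465 0.3407 0.1176] [-0.9745 -0.2244] [0.0209 0.021 ]
scene big 802 [ 0.4956 -0.2787  0.1779] [ 0.436  -0.291   0.1501] [ 0.5607 -0.2601  0.1923] [-0.9864  0.1644] [0.0042 0.0297]
scene small 806 [ 0.5197 -0.1301  0.1147] [ 0.4415 -0.1748  0.1   ] [ 0.6    -0.0771  0.1322] [-0.8709 -0.4915] [0.0217 0.046 ]
scene stand 167 [0.5127 0.3047 0.1089] [0.4792 0.2712 0.1051] [0.548  0.3414 0.1119] [0.4171 0.9088] [0.0199 0.0231]
```

View pics/crop1.png

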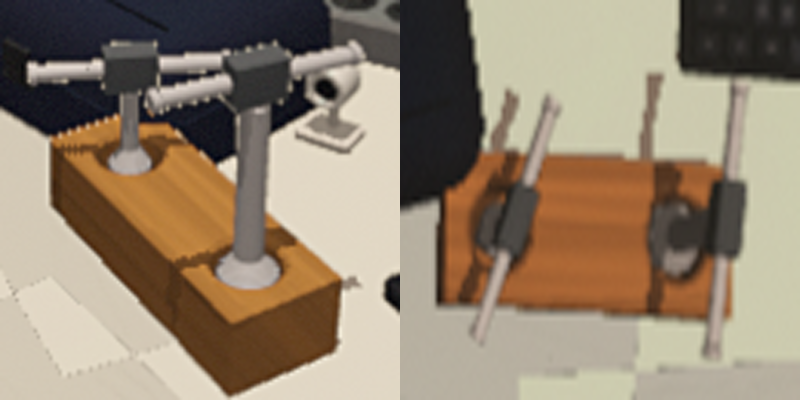

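Scene/crop: two T-wrenches, hubs at scene (381,290) and (343,288). The one at (381,290) has the longer, thicker shank (hub ~0.18 m vs ~0.12 m), so it is the larger one, at (0.50,-0.27). The cell is the one on the stand at (240,250). The purple blocks at (204,242) and (219,260) are look-alikes. First I look down the bore.

```bash
python3 -c "
from h import *
go([.586,.274,.19])"
```

```text
row [-0.4303 -0.1669  0.0413] turn 0 j7 -0.019994801411263596
```

The rows are not in the units I measure in: shifts go in shares of 0.75 m and turns go in shares of pi/2 rad. I convert before sending: -0.43 m is -0.5733, -0.167 m is -0.2227.

```bash
echo '[[-0.5733, -0.2227, 0.0533, 0, 0.085], [-0.5733, -0.2227, 0.0533, 0, 0.085], [-0.5733, -0.2227, 0.0533, 0, 0.085], [-0.5733, -0.2227, 0.0533, 0, 0.085], [-0.5733, -0.2227, 0.0533, 0, 0.085], [-0.5733, -0.2227, 0.0533, 0, 0.085], [-0.5733, -0.2227, 0.0533, 0, 0.085], [-0.5733, -0.2227, 0.0533, 0, 0.085]]' | python3 -m inch && echo '[[0, 0, 0, 0, 0.085], [0, 0, 0, 0, 0.085]]' | python3 -m inch
python3 - <<'E'
from h import *
f=grab_frame("wrist"); cv2.imwrite("pics/w1.png",f["image"]); np.savez("w1.npz",**f)
P=cloud(f); q=P.reshape(-1,3); 
print(status.observe()["eef_pos"])
for n in("bore_mouth","bore_floor","load_cell"):
    for x in nets.landmark_of(n,"wrist")[:2]: print(n,x["conf"],x["xy"],atz(f,x["xy"],.112),atz(f,x["xy"],.032))
m=(abs(q[:,2]-.111)<.004)&(np.hypot(q[:,0]-.513,q[:,1]-.306)<.045); r=q[m]
print("rim",len(r),r.min(0),r.max(0),(r.min(0)+r.max(0))/2)
m=(q[:,2]<.06)&(q[:,2]>.02)&(np.hypot(q[:,0]-.513,q[:,1]-.306)<.025); r=q[m]; print("floor",len(r),r.mean(0),np.histogram(r[:,2],8))
u,v=320,240
c=f["image"][0:480,0:640]
E
```

```text
time_s: 2.45
eef_pos: [0.589, 0.2688, 0.191]
eef_rot: [0.001, 0.205, 0.979, -0.001]
force: [0.3, 0.2, -0.1]
grip_width: 0.0848
grip_force: 0.0
time_s: 2.7
eef_pos: [0.5845, 0.2758, 0.1913]
eef_rot: [-0.001, 0.201, 0.98, 0.001]
force: [0.1, 1.6, 0.1]
grip_width: 0.0852
grip_force: 0.0
[0.5843 0.2763 0.1914]
bore_mouth 0.86 [327.3, 112.0] [0.5163 0.3073 0.112 ] [0.5185 0.3077 0.032 ]
bore_floor 0.63 [328.1, 107.0] [0.5143 0.3086 0.112 ] [0.5157 0.3095 0.032 ]
load_cell 0.89 [421.3, 77.8] [0.5192 0.3565 0.112 ] [0.5224 0.3748 0.032 ]
rim 7008 [0.4806 0.2739 0.107 ] [0.5488 0.3421 0.1137] [0.5147 0.308  0.1104]
floor 4027 [0.5147 0.3083 0.0376] (array([1175, 1247,  104,  194,  503,  463,  202,  139]), array([0.0268, 0.031 , 0.0351, 0.0392, 0.0433, 0.0474, 0.0516, 0.0557,
       0.0598]))
```

View pics/w1.png

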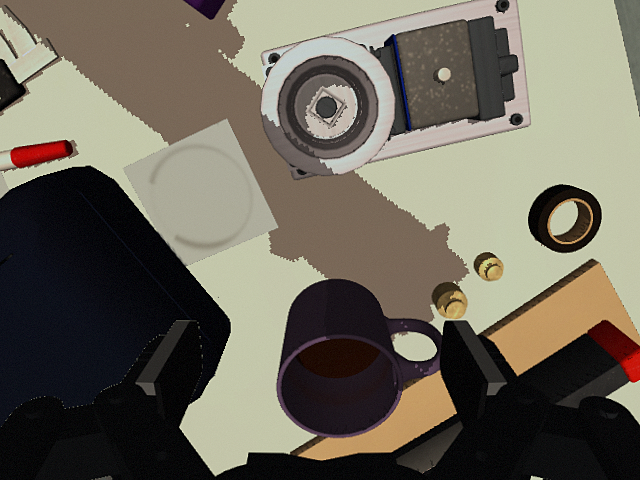

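The wrist picture shows the tower ring at (327,105), with the square nut at (326,107) in the bore, turned. I rectify the bore at nut height to read its angle.

Run:
```python
from h import *
f=dict(np.load("w1.npz")); T=f["world_from_camera"]; P=cloud(f)
cx,cy,z0=.5147,.3083,.043
g=np.linspace(-.025,.025,500); X,Y=np.meshgrid(g+cx,g+cy)
W=np.stack([X.ravel(),Y.ravel(),0*X.ravel()+z0],1)
C=(W-T[:3,3])@T[:3,:3]; C[:,1:]*=-1
uv=cv2.projectPoints(C,np.zeros(3),np.zeros(3),f["mtx"],f["D"])[0].reshape(500,500,2).astype(np.float32)
im=cv2.remap(f["image"],uv[...,0],uv[...,1],cv2.INTER_CUBIC)
zz=cv2.remap(P[...,2].astype(np.float32),uv[...,0],uv[...,1],cv2.INTER_NEAREST)
zc=np.clip((np.nan_to_num(zz)-.025)/.035*255,0,255).astype(np.uint8)
q=P.reshape(-1,3); r=q[(q[:,2]>.037)&(q[:,2]<.055)&(np.hypot(q[:,0]-cx,q[:,1]-cy)<.0165)]
print(len(r),r.mean(0),cv2.minAreaRect((r[:,:2]*1e3).astype(np.float32)))
cv2.imwrite("pics/rect1.png",np.hstack([cv2.resize(im,(400,400)),cv2.cvtColor(cv2.resize(zc,(400,400)),cv2.COLOR_GRAY2BGR)]))
print(status.observe()["joints"])
```

```text
942 [0.5146 0.3079 0.0476] ((514.611572265625, 307.9278259277344), (20.125123977661133, 20.223976135253906), 34.00495147705078)
[-0.4983  0.6643  0.0246  1.5699 -0.0203  0.9075  0.7012]
```

View pics/rect1.png

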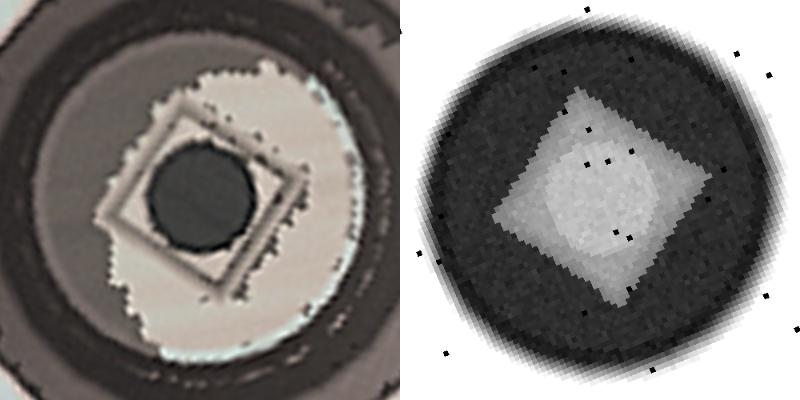

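Nut: 20.1 mm square, flats at 34° to world x, centre (0.5146,0.3079). Next I look at the larger wrench from above.

```bash
python3 -c "
from h import *
a=np.radians(81)
go([.577,-.288,.26],[np.cos(a),np.sin(a),0])
f=grab_frame('scene');q=cloud(f).reshape(-1,3);q=q[(q[:,0]>.4)&(q[:,0]<.72)&(abs(q[:,1])<.4)]
for y in np.arange(-.4,.4,.1):
  r=q[(q[:,1]>y)&(q[:,1]<y+.1)]; print(y,np.percentile(r[:,2],99.5),r[r[:,2]>.2].min(0) if (r[:,2]>.2).any() else '')
"
```

```text
row [-0.2141 -0.5216 -0.0689] turn -0.24605574681554532 j7 0.7012193410270314
-0.4 0.054656659371698516 
-0.30000000000000004 0.1908287221947278 
-0.20000000000000007 0.13093271264263256 
-0.10000000000000009 0.11109363667952842 
-1.1102230246251565e-16 0.11124010120215913 
0.09999999999999987 0.6285592704022516 [0.423  0.1733 0.5837]
0.19999999999999984 0.6183282722585839 [0.421  0.2    0.2034]
0.2999999999999998 0.23234475580123798 [0.5476 0.3001 0.2072]
```

In the tool's units: -0.522 m is -0.696, -0.214 m is -0.2853, -0.246 rad is -0.1566.

```bash
echo '[[-0.0267, -0.0667, -0.0533, 0, 0.085], [-0.2853, -0.696, -0.092, -0.1566, 0.085], [-0.2853, -0.696, -0.092, -0.1566, 0.085], [-0.2853, -0.696, -0.092, -0.1566, 0.085], [-0.2853, -0.696, -0.092, -0.1566, 0.085], [-0.2853, -0.696, -0.092, -0.1566, 0.085], [-0.2853, -0.696, -0.092, -0.1566, 0.085], [-0.2853, -0.696, -0.092, -0.1566, 0.085]]' | python3 -m inch >/dev/null && python3 -c "
from h import *
a=np.radians(81)
go([.577,-.288,.26],[np.cos(a),np.sin(a),0])"
```

```text
row [-0.0112 -0.0732 -0.004 ] turn -0.0015289905505937451 j7 1.7062679182557905
```

In the tool's units: -0.07 m is -0.0933, -0.01 m is -0.0133.

```bash
echo '[[-0.0133, -0.0933, 0, 0, 0.085], [-0.0133, -0.0933, 0, 0, 0.085], [-0.0133, -0.0933, 0, 0, 0.085]]' | python3 -m inch
cat > w.py <<'E'
from h import *
import sys
f=grab_frame("wrist"); cv2.imwrite(sys.argv[1],f["image"])
P=cloud(f); q=P.reshape(-1,3); q=q[~np.isnan(q).any(1)]
b=q[(q[:,2]>.165)&(q[:,2]<.2)&(abs(q[:,0]-.5)<.08)&(abs(q[:,1]+.275)<.05)]
t=b[np.argsort(b[:,2])]; print(len(b),"top",np.percentile(b[:,2],[50,95]))
top=b[b[:,2]>np.percentile(b[:,2],95)-.003]; r=cv2.minAreaRect((top[:,:2]*1e3).astype(np.float32)); print("hub",r,top.mean(0))
r=cv2.minAreaRect((b[:,:2]*1e3).astype(np.float32)); print("all",r)
e=np.linalg.eigh(np.cov(b[:,:2].T)); print("bar",np.degrees(np.arctan2(*e[1][::-1,1])),b[:,:2].mean(0))
o=q[(q[:,2]>.05)&(q[:,2]<.06)&(abs(q[:,0]-.5)<.06)&(abs(q[:,1]+.21)<.12)]; print("block",cv2.minAreaRect((o[:,:2]*1e3).astype(np.float32)))
for n in("wrench_grip","wrench_foot"):
    for x in nets.landmark_of(n,"wrist")[:2]: print(n,x["conf"],x["xy"],atz(f,x["xy"],.178 if 'grip' in n else .012))
E
python3 w.py pics/w2.png; python3 -c "
from h import *
s=status.observe();print(s['eef_pos'],s['joints'])"
```

```text
time_s: 4.32
eef_pos: [0.5762, -0.283, 0.2553]
eef_rot: [-0.0, 0.08, 0.997, 0.0]
force: [0.2, 0.7, 0.8]
grip_width: 0.085
grip_force: 0.0
6125 top [0.1829 0.1919]
hub ((499.90020751953125, -274.6311340332031), (17.852657318115234, 33.95488739013672), 81.2845230102539) [ 0.4996 -0.2744  0.191 ]
all ((506.28411865234375, -275.61175537109375), (17.871776580810547, 112.8261489868164), 81.3042984008789)
bar 171.1948287719803 [ 0.503  -0.2749]
block ((510.1488342285156, -202.80307006835938), (225.4104766845703, 96.55858612060547), 88.8634033203125)
wrench_grip 0.66 [316.2, 110.1] [ 0.5004 -0.2743  0.178 ]
[ 0.577  -0.2805  0.2556] [ 0.4245  0.5926 -0.0251  1.5118  0.0144  1.0378  1.8111]
```

View pics/w2.png

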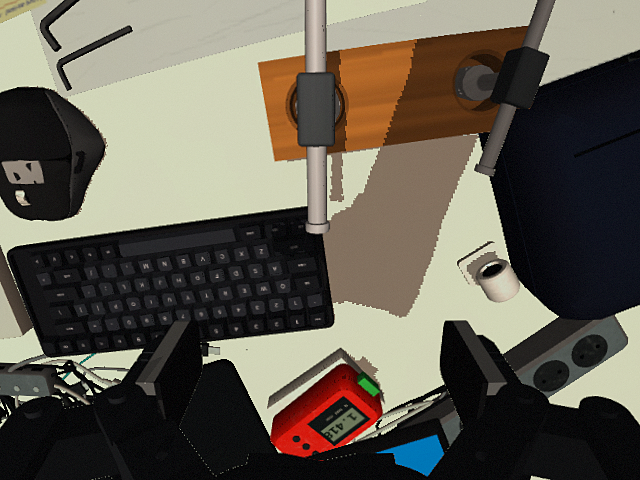

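The wrist picture shows the larger wrench's hub at (316,108) and the small wrench at (515,78). Hub (0.4999,-0.2746), top 0.192 m, flats at 81.2°.

```bash
python3 -c "
from h import *
a=np.radians(81.25)
go([.4999,-.2746,.159],[np.cos(a),np.sin(a),0])"
```

```text
row [ 0.0771 -0.0063  0.0966] turn -0.0034043502876877074 j7 1.8110592117845152
```

In the tool's units: 0.077 m is 0.1027, 0.04 m is 0.0533, -0.003 rad is -0.0019.

```bash
echo '[[0.0533, -0.004, 0, -0.0019, 0.085], [0.1027, -0.008, 0, -0.0019, 0.085], [0.1027, -0.008, 0.04, -0.0019, 0.085], [0.1027, -0.008, 0.04, -0.0019, 0.085]]' | python3 -m inch; python3 -c "
from h import *
a=np.radians(81.25)
go([.4999,-.2746,.159],[np.cos(a),np.sin(a),0]); print(status.observe()['eef_pos'])"
```

```text
time_s: 4.97
eef_pos: [0.4984, -0.2746, 0.2244]
eef_rot: [-0.002, 0.077, 0.997, 0.001]
force: [-0.1, 0.4, 0.4]
grip_width: 0.085
grip_force: 0.0
row [-0.0017  0.0001  0.0654] turn -0.0013652635135823488 j7 1.8546608236956403
[ 0.4984 -0.2746  0.2244]
```

In the tool's units: 0.065 m is 0.0867, 0.04 m is 0.0533.

```bash
echo '[[-0.0013, 0, 0.0533, 0, 0.085], [-0.0013, 0, 0.0867, 0, 0.085], [-0.0013, 0, 0.0867, 0, 0.085], [-0.0013, 0, 0.0867, 0, 0.03], [-0.0013, 0, 0.0867, 0, 0.01], [-0.0013, 0, 0.0867, 0, 0.01], [-0.0013, 0, 0.0867, 0, 0.01], [-0.0013, 0, 0.0867, 0, 0.01]]' | python3 -m inch 100; python3 -c "
from h import *
s=status.observe(); print(s['ft_torque'],s['grip_width'],s['force'])"
```

```text
time_s: 5.98
eef_pos: [0.5009, -0.2772, 0.1613]
eef_rot: [0.001, 0.078, 0.997, -0.0]
force: [0.2, 1.3, 4.6]
grip_width: 0.0165
grip_force: 98.8
[0.3224 0.0591 0.0028] 0.01649590232179072 [0.1544 1.2653 4.5971]
```

In the tool's units: -0.14 m is -0.1867, -0.1 m is -0.1333.

```bash
echo '[[0, 0, -0.0267, 0, 0.01], [0, 0, -0.0667, 0, 0.01], [0, 0, -0.1333, 0, 0.01], [0, 0, -0.1867, 0, 0.01], [0, 0, -0.1867, 0, 0.01]]' | python3 -m inch
python3 - <<'E'
from h import *
s=status.observe(); print(s['ft_torque'],s['force'],s['eef_pos'],s["joints"])
E
```

```text
time_s: 6.6
eef_pos: [0.5015, -0.2782, 0.303]
eef_rot: [0.003, 0.078, 0.997, -0.001]
force: [0.1, 0.1, -3.6]
grip_width: 0.0166
grip_force: 98.1
[-0.0652  0.0174 -0.0169] [ 0.1293  0.148  -3.5542] [ 0.5015 -0.2782  0.303 ] [ 0.4743  0.4412 -0.0253  1.6463  0.0129  1.0487  1.8587]
```

```bash
python3 -c "
from h import *
a=np.radians(124)
go([.5146,.3079,.303],[np.cos(a),np.sin(a),0])"
```

```text
row [ 0.0788  0.581  -0.0016] turn -0.7505366943013553 j7 1.8586695530879418
```

In the tool's units: 0.45 m is 0.6, 0.4 m is 0.5333, -0.7 rad is -0.4456.

```bash
echo '[[0.0067, 0.0533, 0, 0, 0.01], [0.0173, 0.1333, 0, -0.0637, 0.01], [0.028, 0.2133, 0, -0.1273, 0.01], [0.04, 0.2933, 0, -0.191, 0.01], [0.0507, 0.3733, 0, -0.2546, 0.01], [0.0613, 0.4533, 0, -0.3183, 0.01], [0.072, 0.5333, 0, -0.382, 0.01], [0.0827, 0.6, 0, -0.4456, 0.01]]' | python3 -m inch >/dev/null;  echo '[[0, 0, 0, 0, 0.01]]' | python3 -m inch ; python3 -c "
from h import *
a=np.radians(124)
go([.5146,.3079,.303],[np.cos(a),np.sin(a),0])"
```

```text
time_s: 7.72
eef_pos: [0.507, 0.1822, 0.2983]
eef_rot: [-0.002, -0.273, 0.962, 0.002]
force: [-0.2, -0.8, -3.9]
grip_width: 0.0163
grip_force: 98.5
row [-0.0724  0.103  -0.0044] turn -0.04105164604358369 j7 1.5860652502564503
```

In the tool's units: 0.103 m is 0.1373, 0.085 m is 0.1133, -0.04 rad is -0.0255.

```bash
echo '[[-0.04, 0.06, 0, -0.0127, 0.01], [-0.08, 0.1133, 0, -0.0255, 0.01], [-0.096, 0.1373, 0, -0.0255, 0.01], [-0.096, 0.1373, 0, -0.0255, 0.01], [-0.096, 0.1373, 0, -0.0255, 0.01], [-0.096, 0.1373, 0, -0.0255, 0.01]]' | python3 -m inch
python3 - <<'E'
from h import *
a=np.radians(124)
go([.5146,.3079,.303],[np.cos(a),np.sin(a),0])
s=status.observe(); print(s['eef_pos'],s['ft_torque'])
f=grab_frame("wrist"); cv2.imwrite("pics/w3.png",f["image"]); np.savez("w3.npz",**f)
for n in("wrench_grip","wrench_foot","bore_mouth"):
  for x in nets.landmark_of(n,"wrist")[:2]: print(n,x["conf"],x["xy"])
for c in("top","scene"):
  f=grab_frame(c); np.savez(c+"3.npz",**f); cv2.imwrite(f"pics/{c}3.png",f["image"])
E
```

```text
time_s: 8.48
eef_pos: [0.5181, 0.3, 0.3003]
eef_rot: [-0.0, -0.286, 0.958, -0.001]
force: [-0.0, -0.2, -3.0]
grip_width: 0.0165
grip_force: 98.8
row [-0.0014  0.0086 -0.0027] turn -0.013113703523884856 j7 1.4192992922200929
[0.5181 0.3    0.3003] [ 0.0236 -0.0739 -0.0012]
wrench_grip 0.92 [322.2, 349.7]
wrench_foot 0.73 [322.3, 219.4]
bore_mouth 0.97 [334.3, 209.0]
```

View pics/w3.png

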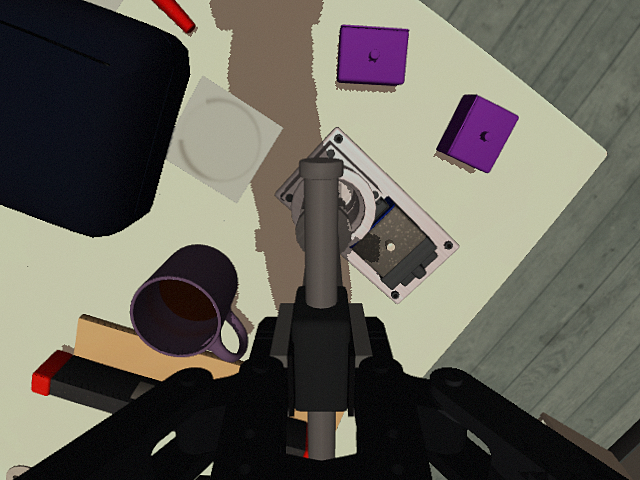

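The wrist picture shows the hub held centrally at (322,350), the bar end at (320,165) and the bore at (334,209), partly hidden. I check the shank's tilt from the scene and top clouds.

Run:
```python
from h import *
s=status.observe(); print(s['eef_pos'])
for c in("scene","top"):
    f=dict(np.load(c+"3.npz")); q=cloud(f).reshape(-1,3); o=f["world_from_camera"][:3,3]
    for lo in np.arange(.14,.28,.02):
        r=q[(q[:,2]>lo)&(q[:,2]<lo+.02)&(np.hypot(q[:,0]-.517,q[:,1]-.301)<.03)]
        if len(r)>5: print(c,round(lo,2),len(r),np.median(r,0),r.min(0)[:2],r.max(0)[:2])
a=np.radians(124.)
go([.5158,.3087,.30],[np.cos(a),np.sin(a),0])
```

```text
[0.5178 0.3019 0.3007]
scene 0.14 51 [0.5081 0.2915 0.1556] [0.4956 0.2794] [0.5318 0.3059]
scene 0.16 105 [0.5082 0.2901 0.1692] [0.4955 0.2804] [0.5344 0.31  ]
scene 0.18 104 [0.5102 0.2905 0.1889] [0.4968 0.2809] [0.5329 0.3114]
scene 0.2 52 [0.5126 0.2941 0.2106] [0.5052 0.2886] [0.5219 0.3054]
scene 0.22 53 [0.5127 0.2943 0.2285] [0.5059 0.2896] [0.5249 0.3063]
scene 0.24 57 [0.5127 0.2946 0.2493] [0.5068 0.2873] [0.5234 0.3019]
scene 0.26 56 [0.5123 0.2947 0.27  ] [0.5063 0.2896] [0.5247 0.3067]
scene 0.28 54 [0.5134 0.2947 0.2895] [0.5072 0.2893] [0.5238 0.3026]
top 0.14 11 [0.5047 0.289  0.1546] [0.4964 0.28  ] [0.5214 0.3014]
top 0.16 20 [0.5077 0.2873 0.171 ] [0.4956 0.2807] [0.5334 0.3046]
top 0.18 107 [0.5126 0.2907 0.1908] [0.4985 0.2813] [0.5325 0.3078]
top 0.2 16 [0.5109 0.2925 0.21  ] [0.5062 0.2891] [0.5218 0.2993]
top 0.22 16 [0.5103 0.2922 0.2309] [0.5063 0.2894] [0.522  0.3017]
top 0.24 15 [0.5127 0.2906 0.2504] [0.5068 0.2895] [0.5198 0.296 ]
top 0.26 9 [0.513  0.2901 0.2642] [0.5081 0.2896] [0.5172 0.2937]
row [-0.0021  0.0067  0.0007] turn -0.010716955556981045 j7 1.4191371856647768
```

```bash
echo '[[0, 0, 0, 0, 0.01], [0, 0, 0, 0, 0.01], [0, 0, 0, 0, 0.01]]' | python3 -m inch >/dev/null
python3 - <<'E'
from h import *
f=grab_frame("wrist"); a=np.radians(124.)
print(status.observe()['eef_pos'])
go([.5158,.3087,.30],[np.cos(a),np.sin(a),0])
E
```

```text
[0.5177 0.3023 0.3005]
row [-0.002   0.0063  0.0005] turn -0.01020169141927818 j7 1.4190731928862523
```

In the tool's units: 0.006 m is 0.008, -0.002 m is -0.0027, -0.01 rad is -0.0064.

```bash
echo '[[-0.0027, 0.008, 0, -0.0064, 0.01], [-0.0027, 0.008, 0, -0.0064, 0.01], [-0.0027, 0.008, 0, -0.0064, 0.01]]' | python3 -m inch >/dev/null
python3 - <<'E'
from h import *
a=np.radians(124.)
s=status.observe();print(s['eef_pos'],s['force'],s['ft_torque'])
go([.5158,.3087,.30],[np.cos(a),np.sin(a),0])
E
```

```text
[0.516  0.3085 0.3005] [ 0.512   1.126  -3.7569] [0.0272 0.0174 0.0026]
row [0.0001 0.0003 0.0005] turn 9.950465220343041e-05 j7 1.4175150029028412
```

In the tool's units: 0.09 m is 0.12, 0.08 m is 0.1067.

```bash
echo '[[0, 0, 0.04, 0, 0.01], [0, 0, 0.0667, 0, 0.01], [0, 0, 0.08, 0, 0.01], [0, 0, 0.0933, 0, 0.01], [0, 0, 0.1067, 0, 0.01], [0, 0, 0.12, 0, 0.01], [0, 0, 0.12, 0, 0.01]]' | python3 -m inch; python3 -c "
from h import *
s=status.observe();print(s['eef_pos'],s['force'],s['ft_torque'])"
```

```text
time_s: 10.45
eef_pos: [0.5156, 0.3081, 0.2097]
eef_rot: [-0.001, -0.292, 0.956, -0.0]
force: [1.2, 0.4, -3.0]
grip_width: 0.0166
grip_force: 98.8
[0.5156 0.3081 0.2097] [ 1.174   0.378  -3.0487] [-0.0345 -0.0142 -0.0038]
```

```bash
echo '[[0, 0, 0.0067, 0, 0.01], [0, 0, 0.0133, 0, 0.01], [0, 0, 0.0187, 0, 0.01], [0, 0, 0.0227, 0, 0.01], [0, 0, 0.0267, 0, 0.01], [0, 0, 0.0267, 0, 0.01]]' | python3 -m inch; python3 -c "
from h import *
s=status.observe();print(s['eef_pos'],s['force'],s['ft_torque'])"
```

```text
time_s: 11.2
eef_pos: [0.516, 0.3083, 0.1903]
eef_rot: [-0.0, -0.292, 0.956, -0.0]
force: [-0.0, 0.9, -3.7]
grip_width: 0.0161
grip_force: 98.8
[0.516  0.3083 0.1903] [-0.0267  0.9148 -3.6602] [ 0.0261 -0.0144 -0.0568]
```

In the tool's units: 0.008 m is 0.0107, 0.007 m is 0.0093.

```bash
echo '[[0, 0, 0.004, 0, 0.01], [0, 0, 0.0067, 0, 0.01], [0, 0, 0.0093, 0, 0.01], [0, 0, 0.0107, 0, 0.01], [0, 0, 0.0107, 0, 0.01]]' | python3 -m inch; python3 -c "
from h import *
s=status.observe();print(s['eef_pos'],s['force'],s['ft_torque'])"
```

```text
time_s: 11.82
eef_pos: [0.516, 0.3084, 0.1824]
eef_rot: [-0.0, -0.292, 0.956, 0.0]
force: [0.1, 0.8, -2.9]
grip_width: 0.0165
grip_force: 98.8
[0.516  0.3084 0.1824] [ 0.0808  0.8417 -2.8564] [-0.0449 -0.0087  0.0099]
```

Straight over the nut with no resistance. Now I feel for the washer.

In the tool's units: 0.002 m is 0.0027, 0.0015 m is 0.002.

```bash
echo '[[0, 0, 0.0013, 0, 0.01], [0, 0, 0.002, 0, 0.01], [0, 0, 0.0027, 0, 0.01]]' | python3 -m inch; echo '[[0, 0, 0.0013, 0, 0.01], [0, 0, 0.0013, 0, 0.01]]' | python3 -m inch
```

```text
time_s: 12.2
eef_pos: [0.5163, 0.3087, 0.1813]
eef_rot: [0.0, -0.292, 0.956, 0.0]
force: [-0.4, -0.5, 5.0]
grip_width: 0.0163
grip_force: 99.9
time_s: 12.45
eef_pos: [0.5164, 0.3089, 0.1813]
eef_rot: [0.001, -0.292, 0.956, 0.0]
force: [-1.6, -1.8, 8.3]
grip_width: 0.0166
grip_force: 100.7
```

```bash
cat > t.py <<'E'
from h import *
s=status.observe(); M=R(); print("t",s["time_s"],s['eef_pos'],"F",s['force'],"M",s['ft_torque'],"yaw",np.degrees(np.arctan2(M[1,1],M[0,1])),"gw",s["grip_width"])
E
echo '[[0, 0, 0, 0.0318, 0.01], [0, 0, 0, 0.0637, 0.01]]' | python3 -m inch 120 >/dev/null; python3 t.py; echo '[[0, 0, 0, 0.0382, 0.01], [0, 0, 0, 0.0764, 0.01]]' | python3 -m inch >/dev/null; python3 t.py;  echo '[[0, 0, 0, 0.0318, 0.01], [0, 0, 0, 0.0637, 0.01]]' | python3 -m inch >/dev/null; python3 t.py
```

```text
t 12.7 [0.5171 0.3092 0.1813] F [-1.2437  0.2127  7.1749] M [-0.3159  0.1413  0.0913] yaw 118.17953909107034 gw 0.01637713595427308
t 12.95 [0.5168 0.3087 0.1813] F [-1.5616 -0.9567  7.7229] M [-0.654   0.4336  0.6104] yaw 111.37864547172907 gw 0.016272064990581973
t 13.2 [0.5167 0.3085 0.1813] F [-1.4137 -2.3962  9.0639] M [-0.716   0.3955  0.5553] yaw 105.6834640073971 gw 0.01614171167337671
```

In the tool's units: 0.1 rad is 0.0637.

```bash
for i in 1 2 3; do echo '[[0, 0, 0, 0.0318, 0.01], [0, 0, 0, 0.0637, 0.01]]' | python3 -m inch >/dev/null; python3 t.py; done
```

```text
t 13.45 [0.5166 0.3084 0.1813] F [-0.2532 -1.6481  8.7742] M [-0.7399  0.4774  0.5528] yaw 99.9530821525312 gw 0.016335792750450877
t 13.7 [0.5166 0.3083 0.1813] F [-1.5367 -1.8123  9.9479] M [-0.8462  0.5236  0.5185] yaw 94.22179637681036 gw 0.016087287583897252
t 13.95 [0.5164 0.3082 0.1813] F [-2.1279 -1.2389  9.505 ] M [-0.9556  0.6915  0.5447] yaw 88.4959641166426 gw 0.016107640704344544
```

In the tool's units: 0.1 rad is 0.0637.

```bash
echo '[[0, 0, 0, 0.0318, 0.01], [0, 0, 0, 0.0637, 0.01]]' | python3 -m inch >/dev/null; python3 t.py
```

```text
t 14.2 [0.5163 0.3081 0.1812] F [-1.6192 -2.3649  9.8979] M [-1.0151  0.7421  0.5214] yaw 82.76610151079642 gw 0.01635840092297565
```

In the tool's units: 0.1 rad is 0.0637.

```bash
echo '[[0, 0, 0, 0.0318, 0.01], [0, 0, 0, 0.0637, 0.01]]' | python3 -m inch >/dev/null; python3 t.py;echo '[[0, 0, 0, 0.0318, 0.01], [0, 0, 0, 0.0637, 0.01]]' | python3 -m inch >/dev/null; python3 t.py
```

```text
t 14.45 [0.5162 0.3081 0.1812] F [-3.0495 -2.9131 11.3721] M [-0.9939  0.8225  0.5605] yaw 77.0362661776702 gw 0.016358163398583134
t 14.7 [0.516  0.308  0.1812] F [-1.9252 -1.6579 10.9227] M [-1.0154  0.8904  0.5265] yaw 71.3188515293424 gw 0.016315448393223145
```

In the tool's units: 0.1 rad is 0.0637.

```bash
echo '[[0, 0, 0, 0.0318, 0.01], [0, 0, 0, 0.0637, 0.01]]' | python3 -m inch >/dev/null; python3 t.py
```

```text
t 14.95 [0.5159 0.308  0.1812] F [-2.6215 -2.4479 11.2883] M [-1.0445  0.9472  0.6433] yaw 65.60412509229403 gw 0.016462560492634257
```

In the tool's units: 0.1 rad is 0.0637.

```bash
echo '[[0, 0, 0, 0.0318, 0.01], [0, 0, 0, 0.0637, 0.01]]' | python3 -m inch >/dev/null; python3 t.py
```

```text
t 15.2 [0.5158 0.308  0.1812] F [-1.6373 -2.0514 10.7999] M [-1.0353  1.1038  0.706 ] yaw 59.89100797001234 gw 0.016256345301617497
```

In the tool's units: 0.1 rad is 0.0637.

```bash
echo '[[0, 0, 0, 0.0318, 0.01], [0, 0, 0, 0.0637, 0.01]]' | python3 -m inch >/dev/null; python3 t.py
```

```text
t 15.45 [0.5156 0.308  0.1812] F [-3.6626 -2.339  11.0843] M [-1.0727  1.1554  0.8277] yaw 54.17646792673961 gw 0.016213470303369962
```

Moment rise ≈0.27 N·m above the free run (~0.54), so I stop. Pause, back off within the play, and draw out.

In the tool's units: -0.1 rad is -0.0637.

```bash
echo '[[0, 0, 0, 0, 0.01], [0, 0, 0, 0, 0.01], [0, 0, 0, 0, 0.01], [0, 0, 0, -0.0318, 0.01], [0, 0, 0, -0.0637, 0.01], [0, 0, 0, -0.0637, 0.01]]' | python3 -m inch >/dev/null; python3 t.py; echo '[[0, 0, -0.0013, 0, 0.01], [0, 0, -0.0027, 0, 0.01]]' | python3 -m inch >/dev/null; python3 t.py
```

```text
t 16.2 [0.5159 0.3081 0.1812] F [-3.3904 -1.2722 10.7559] M [-0.884   1.0315  0.0417] yaw 59.84061175492326 gw 0.01635225340272219
t 16.45 [0.5155 0.3079 0.1814] F [-1.7627 -1.3102 -2.7661] M [-0.4229  0.3426  0.0028] yaw 59.81952667317448 gw 0.016309616873987503
```

In the tool's units: -0.12 m is -0.16, -0.03 m is -0.04.

```bash
echo '[[0, 0, -0.0133, 0, 0.01], [0, 0, -0.0267, 0, 0.01], [0, 0, -0.04, 0, 0.01], [0, 0, -0.0667, 0, 0.01], [0, 0, -0.1067, 0, 0.01], [0, 0, -0.16, 0, 0.01], [0, 0, -0.16, 0, 0.01]]' | python3 -m inch >/dev/null; python3 t.py; python3 -c "
from h import *
a=np.radians(81.2)
go([.5012,-.2775,.303],[np.cos(a),np.sin(a),0])
f=grab_frame('scene');cv2.imwrite('pics/s4.png',f['image'])
q=cloud(f).reshape(-1,3)
p=status.observe()['eef_pos']
for lo in np.arange(.14,.3,.02):
  r=q[(q[:,2]>lo)&(q[:,2]<lo+.02)&(np.hypot(q[:,0]-p[0],q[:,1]-p[1])<.03)]
  if len(r)>5: print(round(lo,2),len(r),np.median(r,0)-p)
"
```

```text
t 17.325 [0.5182 0.3098 0.3055] F [ 0.3476 -0.2621 -3.7809] M [ 0.0452 -0.0076 -0.0534] yaw 59.816218753209085 gw 0.016016239118378767
row [-0.2806 -0.5162 -0.0004] turn -0.3732509258146961 j7 0.4742037105526305
0.14 23 [-0.0065 -0.0088 -0.1454]
0.16 87 [-0.0043 -0.0108 -0.1336]
0.18 108 [-0.0041 -0.0097 -0.1124]
0.2 57 [-0.0033 -0.005  -0.0937]
0.22 52 [-0.0024 -0.0047 -0.072 ]
0.24 54 [-0.002  -0.0047 -0.0535]
0.26 54 [-0.0038 -0.0045 -0.0333]
0.28 52 [-0.0022 -0.0055 -0.0137]
```

In the tool's units: -0.4 m is -0.5333, -0.15 m is -0.2, -0.15 rad is -0.0955.

```bash
python3 -c "
from h import *
a=np.radians(81.2)
go([.587,-.235,.31],[np.cos(a),np.sin(a),0])"; echo '[[-0.0267, -0.0667, -0.0067, -0.0318, 0.01], [-0.0933, -0.1333, -0.0067, -0.0637, 0.01], [-0.16, -0.2, -0.0067, -0.0955, 0.01], [-0.2267, -0.2667, -0.0067, -0.1273, 0.01], [-0.28, -0.3333, -0.0067, -0.1592, 0.01], [-0.32, -0.4, -0.0067, -0.191, 0.01], [-0.36, -0.4667, -0.0067, -0.2355, 0.01], [-0.3867, -0.5333, -0.0067, -0.2355, 0.01]]' | python3 -m inch; python3 -c "
from h import *
a=np.radians(81.2)
go([.587,-.235,.31],[np.cos(a),np.sin(a),0])"
```

```text
row [-0.3342 -0.4349 -0.0078] turn -0.37317270597876906 j7 0.4742198523020031
time_s: 18.38
eef_pos: [0.5659, -0.1763, 0.3048]
eef_rot: [-0.001, 0.078, 0.997, 0.0]
force: [1.1, -0.5, -2.3]
grip_width: 0.0165
grip_force: 118.6
row [-0.03   -0.0547 -0.0053] turn -0.0022539396742458084 j7 1.6821809119874325
```

The rows are not in the units I measure in: shifts go in shares of 0.75 m and turns go in shares of pi/2 rad. I convert before sending: -0.05 m is -0.0667, -0.03 m is -0.04.

```bash
echo '[[-0.0267, -0.04, 0, 0, 0.01], [-0.04, -0.0667, 0, 0, 0.01], [-0.04, -0.0667, 0, 0, 0.01], [-0.04, -0.0667, 0, 0, 0.01], [-0.04, -0.0667, 0, 0, 0.01]]' | python3 -m inch
python3 - <<'E'
from h import *
f=grab_frame("wrist"); cv2.imwrite("pics/w5.png",f["image"]); np.savez("w5.npz",**f); print(status.observe()["eef_pos"])
for n in("wrench_block_hole0","wrench_foot","wrench_grip"):
  for x in nets.landmark_of(n,"wrist")[:3]: print(n,x["conf"],x["xy"],atz(f,x["xy"],.055))
q=cloud(f).reshape(-1,3)
d=q[(q[:,2]<.045)&(q[:,2]>.005)&(np.hypot(q[:,0]-.5,q[:,1]+.273)<.03)]
print(len(d),(d.min(0)+d.max(0))/2,d.min(0),d.max(0)); d=d[d[:,2]<.017]; print(len(d),cv2.minEnclosingCircle((d[:,:2]*1e3).astype(np.float32)))
E
```

```text
time_s: 19.0
eef_pos: [0.5882, -0.2269, 0.3063]
eef_rot: [-0.0, 0.077, 0.997, 0.001]
force: [0.7, -0.7, -3.1]
grip_width: 0.0161
grip_force: 118.6
[ 0.5883 -0.2271  0.3064]
wrench_block_hole0 0.58 [252.3, 100.7] [ 0.4983 -0.2753  0.055 ]
wrench_foot 0.22 [393.3, 82.1] [ 0.5019 -0.15    0.055 ]
wrench_grip 0.9 [324.4, 343.7] [ 0.7516 -0.2495  0.055 ]
1812 [ 0.4988 -0.2771  0.027 ] [ 0.4771 -0.2971  0.0089] [ 0.5206 -0.257   0.045 ]
1483 ((498.57806396484375, -275.4033203125), 21.813274383544922)
```

View pics/w5.png

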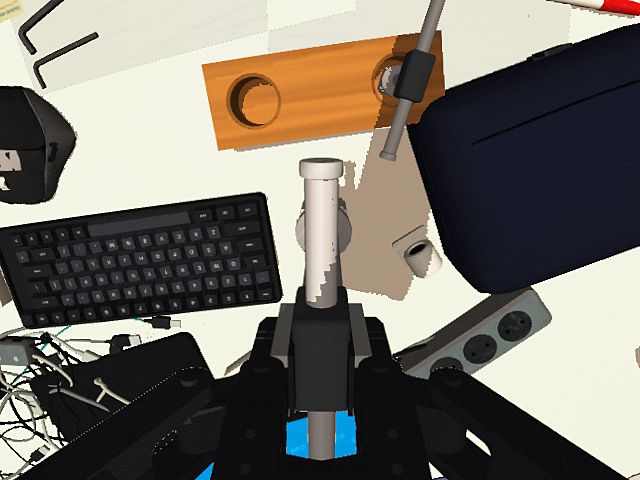

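The wrist picture shows the empty hole at (254,101) and the small wrench undisturbed at (415,75). Hole centre (0.4986,-0.2755).

In the tool's units: 0.08 m is 0.1067, -0.062 m is -0.0827.

```bash
python3 -c "
from h import *
a=np.radians(81.2)
go([.4998,-.2756,.306],[np.cos(a),np.sin(a),0])"; echo '[[0.0533, -0.0467, 0, 0, 0.01], [0.1067, -0.0827, 0, 0, 0.01], [0.1067, -0.0827, 0, 0, 0.01], [0.1067, -0.0827, 0, 0, 0.01], [0.1067, -0.0827, 0, 0, 0.01]]' | python3 -m inch>/dev/null; echo '[[0, 0, 0, 0, 0.01], [0, 0, 0, 0, 0.01]]' | python3 -m inch; python3 -c "
from h import *
a=np.radians(81.2)
go([.4998,-.2756,.306],[np.cos(a),np.sin(a),0])"
```

```text
row [ 0.0801 -0.0608  0.0007] turn -0.002259168085112062 j7 1.7561843084775701
time_s: 20.08
eef_pos: [0.5, -0.2771, 0.3063]
eef_rot: [-0.0, 0.078, 0.997, 0.0]
force: [0.2, -0.4, -3.6]
grip_width: 0.0165
grip_force: 118.6
row [0.0004 0.0014 0.0003] turn -0.00229244504388304 j7 1.8905875158394947
```

In the tool's units: 0.11 m is 0.1467, 0.09 m is 0.12.

```bash
echo '[[0, 0.0019, 0.04, 0, 0.01], [0, 0.0019, 0.08, 0, 0.01], [0, 0.0019, 0.1067, 0, 0.01], [0, 0.0019, 0.12, 0, 0.01], [0, 0.0019, 0.1267, 0, 0.01], [0, 0.0019, 0.1333, 0, 0.01], [0, 0.0019, 0.14, 0, 0.01], [0, 0.0019, 0.1467, 0, 0.01]]' | python3 -m inch; python3 t.py
```

```text
time_s: 21.08
eef_pos: [0.5, -0.2762, 0.1966]
eef_rot: [0.0, 0.078, 0.997, -0.0]
force: [-0.2, 0.5, -2.9]
grip_width: 0.0164
grip_force: 118.7
t 21.075 [ 0.5    -0.2762  0.1966] F [-0.1978  0.4679 -2.8754] M [-0.0056  0.001   0.0434] yaw 81.01555125899198 gw 0.016443926488732382
```

Inside the hole (foot ≈ 0.047) with no contact; continuing down.

In the tool's units: 0.0355 m is 0.0473, 0.0345 m is 0.046.

```bash
echo '[[0, 0, 0.0107, 0, 0.01], [0, 0, 0.0213, 0, 0.01], [0, 0, 0.0307, 0, 0.01], [0, 0, 0.0387, 0, 0.01], [0, 0, 0.044, 0, 0.01], [0, 0, 0.046, 0, 0.01], [0, 0, 0.0473, 0, 0.01]]' | python3 -m inch>/dev/null; python3 t.py
```

```text
t 21.95 [ 0.5001 -0.2762  0.1614] F [-0.3813  1.3142  2.9139] M [ 0.143   0.2473 -0.0428] yaw 81.01417294338724 gw 0.016443297722228002
```

On the hole's floor (z 0.1614, light contact). Release and rise.

In the tool's units: -0.09 m is -0.12, -0.05 m is -0.0667.

```bash
echo '[[0, 0, 0, 0, 0.03], [0, 0, 0, 0, 0.085], [0, 0, 0, 0, 0.085], [0, 0, 0, 0, 0.085], [0, 0, -0.0267, 0, 0.085], [0, 0, -0.0667, 0, 0.085], [0, 0, -0.12, 0, 0.085], [0, 0, -0.12, 0, 0.085]]' | python3 -m inch>/dev/null; python3 t.py; echo '[[-0.0667, 0, 0, 0, 0.085], [-0.1027, 0, 0, 0, 0.085], [-0.1027, 0, 0, 0, 0.085]]' | python3 -m inch >/dev/null; python3 w.py pics/w6.png
python3 - <<'E'
from h import *
f=grab_frame("scene"); cv2.imwrite("pics/s6.png",f["image"]); t=grab_frame("top")["image"]
cv2.imwrite("pics/fin.png",np.hstack([cv2.resize(f["image"][180:400,190:430],(436,400)),cv2.resize(t[210:300,160:250],(360,400))]))
q=cloud(f).reshape(-1,3)
for lo in np.arange(.07,.15,.02):
  r=q[(q[:,2]>lo)&(q[:,2]<lo+.02)&(np.hypot(q[:,0]-.5,q[:,1]+.275)<.03)]
  if len(r)>5: print(round(lo,2),np.median(r,0))
E
```

```text
t 22.95 [ 0.5018 -0.2772  0.2542] F [-0.0298 -0.61    0.0613] M [ 0.0032 -0.0004 -0.0324] yaw 81.00538466769478 gw 0.08528959089865051
6422 top [0.1831 0.192 ]
hub ((499.5120849609375, -275.14373779296875), (17.916006088256836, 33.729759216308594), 80.49003601074219) [ 0.4992 -0.2752  0.1911]
all ((507.1571044921875, -276.39666748046875), (18.010089874267578, 109.50045776367188), 80.59942626953125)
bar 171.0174971374076 [ 0.5033 -0.2759]
block ((509.9620666503906, -202.63876342773438), (225.4034881591797, 96.22809600830078), 88.81985473632812)
wrench_grip 0.93 [323.5, 105.5] [ 0.4995 -0.2751  0.178 ]
0.07 [ 0.4944 -0.2823  0.0801]
0.09 [ 0.4946 -0.282   0.1003]
0.11 [ 0.4946 -0.2816  0.12  ]
0.13 [ 0.4942 -0.282   0.1399]
```

View pics/fin.png

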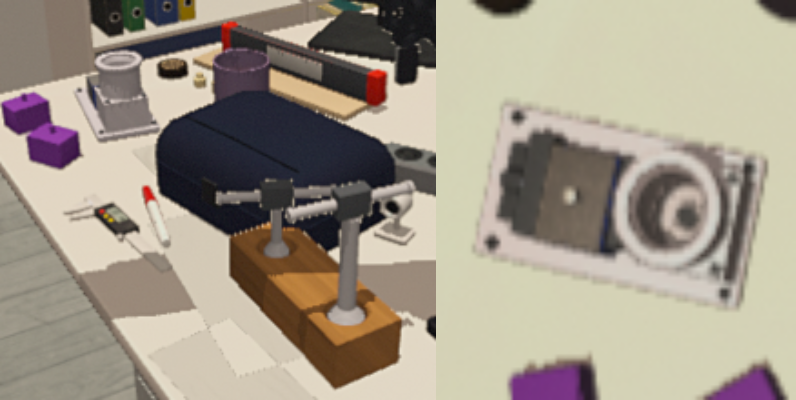

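The crop shows the wrench upright and seated in its hole at crop (347,300), top 0.192 m as at the start. The cell is held between the jaws at crop (580,195), and the rest is untouched.

```bash
python3 -c "
from rig import job
print(job.sign_off())"
```

```text
the job is handed in; nothing more can be done
None
```

The job is handed in: I tightened the nut to about 0.27 N m above its free-running level (roughly 45 N on the cell) and stood the wrench back upright, fully down in its hole, with nothing else visibly moved; the sign-off gave no verdict.

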